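Load the drying rack and wedge it up to drain

TASK

Put the rinsed measuring cylinder that lies on the bench upside down over either of the two empty pegs in the near row of the drying rack, lowering it all the way down without dropping it, and let go. Then tilt the rack so that it drains: push the wooden wedge, flat on the bench and thin end first, under the rack's near edge until both near feet have just come off the bench (a few millimetres, under a centimetre), with the far feet still down, the rack still against the drainboard and only the wedge lifting it. Finish while gripping the wedge there; leave the other glassware on its pegs and everything else on the bench where it stands.

Things in the scene. Friction and masses are not known exactly. Their poses are not given: they have to be found in the camera images.
- rack: Loose white drying rack, 0.65 kg (varies) plus 0.25 kg of glass: drip tray 220 (x) by 320 mm (y) on four 12 mm feet. Origin under its middle at foot level; x to its far side with the spout, y left, z up. Underside 12, floor 17, rim 34 mm up. Near row: empty pegs x -45, y +-75 mm. Far row: pegs x +50, y +105, 0, -105 mm, under inverted glass. Far feet 1 mm from the drainboard, which stops it.
- peg_left (a point): Foot of the near-row peg at rack y = +75 mm, on the peg's axis, on top of its round base collar (46 mm across, 21 mm above the rack's origin), where the mouth of an inverted vessel comes to rest. The peg is 12 mm thick, round-tipped, its tip 80 mm above this point.
- peg_right (a point): The same for the near-row peg at rack y = -75 mm.
- near_foot_left (a point): Middle of the underside of the rack's near left foot (rack x = -80, y = +130, z = 0 mm): its height is the gap between foot and bench.
- near_foot_right (a point): The same for the near right foot (rack x = -80, y = -130, z = 0 mm).
- far_foot_left (a point): Middle of the underside of the far left foot (rack x = +80, y = +130, z = 0 mm).
- far_foot_right (a point): Middle of the underside of the far right foot (rack x = +80, y = -130, z = 0 mm).
- near_edge (a point): Middle of the lower near edge of the tray (rack x = -110, y = 0, z = 12 mm), the edge under which the wedge goes; it is straight along the rack's y.
- drainboard: Fixed white fluted drainboard, 220 mm (x) by 400 mm (y), rim 9 mm high, beyond the rack. Origin on the bench at the middle of its near edge, x pointing away from the rack; the rack's far feet stand along this edge.
- cylinder: Loose milky plastic measuring cylinder, 145 mm long, about 60 g: tube 32 mm outside, 27 inside, closed at a hexagonal foot 58 mm across flats, 8 mm thick, open at the other end. Origin: middle of the foot's outer face; z along the tube to the mouth. Starts lying on a flat of its foot, mouth end on the bench, axis 5 degrees below level (29 mm up at the foot, 16 at the mouth).
- cylinder_mouth (a point): Centre of the cylinder's open mouth, 145 mm along its z.
- wedge: Loose beech wedge, 155 mm long (x), 45 wide (y), 110 g. Origin: middle of the underside; x to the thin end, z up. 2 mm thick at x +77.5, rising evenly to 30 mm at x -42.5, then a level block 30 mm high to the heel at x -77.5. The rack's edge, 12 mm up, meets it 43 mm from the thin end; each 10 mm more lifts that edge 2.3 and the near feet 2 mm. Needs a 5 to 15 N push.
- wedge_tip (a point): Middle of the thin end, on the underside (x = +77.5 mm).
- wedge_grip (a point): A good place to grip the wedge across its width: in the level block, x = -60 mm, 24 mm above the underside.
- beaker: Glass beaker upside down on the far left peg, 68 mm across, 92 mm high. Origin at the middle of its mouth, underneath; z up. Leave alone.
- flask: Conical glass flask upside down on the far middle peg, mouth 38 mm across, widest (76 mm) at its upturned bottom, 125 mm high. Origin at the middle of its mouth, underneath; z up. Leave alone.
- small_beaker: Small glass beaker upside down on the far right peg, 50 mm across, 68 mm high. Origin at the middle of its mouth, underneath; z up. Leave alone.
- wash_bottle: Wash bottle, 70 mm across, 200 mm high with its bent jet, on the left. Origin under its middle. Leave alone.
- reagent: Brown glass reagent bottle, 68 mm across, 160 mm high, on the left. Origin under its middle. Leave alone.
- petri: Two stacked Petri dishes, 90 mm across, 29 mm high, on the right. Origin under the middle. Leave alone.
- timer: Small flat bench timer, 55 by 65 by 18 mm, on the left. Origin under the middle. Leave alone.
- tube_rack: Blue tube rack with blood tubes, 90 by 200 mm, 102 mm high, on the right. Origin under the middle. Leave alone.
There are look-alikes about, which are no part of the job. Leave any green or red look-alike of the cylinder alone.

How it is judged:
By the outcome, as a careful person would: the job done as asked, in the order asked, and still so for the second after the job is handed in, while the arm keeps its last pose, push and grip.
It also fails if it takes over 66 s, if anything falls off the work surface, if the arm or the gripper's body presses on something with over 40 N, if the wrist force passes 120 N, or if a joint passes its speed limit or range.

ROBOT

A 7-joint arm with a two-finger parallel gripper is mounted at the origin on the work surface. World frame = base frame: x ahead of the robot, y to its left, z up, the work surface at z = 0. Lengths are in m, angles in rad, forces in N, time in s.
With the tool pointing down it reaches from about 0.4 to 0.85 m from the base axis. Payload 4.5 kg.
Tool frame: the origin (TCP) lies at the very end of the fingers, on their centre line; the grasp point (between the pads) lies 19 mm behind it; z points along the fingers, y is the line along which they close (so a half turn about z gives the same grasp; the last joint's range is limited). The gripper opens to 88 mm and grips with 3 to 60 N. Pads are 18 mm wide; open, the fingers measure 123 mm over their backs; the gripper's body (75 mm by 187 mm) begins 45 mm behind the grasp point.
Start: joints at [-1.175, 0.689, -0.195, 1.565, 0.157, 0.902, -0.215], TCP at [0.221, 0.585, 0.239] pointing down, gripper open.
Joint ranges: [-3.01, 3.01], [-0.46, 2.08], [-1.47, 1.51], [0.13, 2.56], [-1, 4.14], [0.04, 2.09], [-2.66, 2.66]. Speed limits (rad/s): [2.57, 2.57, 3.14, 3.14, 3.14, 3.14, 3.14].

INTERFACE

Orientations are given as a unit quaternion [x, y, z, w].
In Python, from plant import r, optics gives the robot as it stands.
- The arm moves only by the tool servo_tool, never from a script. Its arguments are lists of equal length, an entry for each row: "translation": the shift along the tool's x, y, z in m, a list of three; "turn": the turn, a rotation vector about the tool's x, y, z in rad, a list of three. In form: {"translation": [[dx, dy, dz], ...], "turn": [[rx, ry, rz], ...]}. A call has 1 to 10 rows; each row shifts and turns the commanded pose from where the row before left it, along the tool's axes as they then stand; what a row does not reach is not made up. A row lasts 1/8 s, in which the tool goes at most 62.5 mm and 10.7 degrees, less where a joint would pass 70% of its speed; a pose out of reach is approached as far as the arm can. A call is refused whole if a number of a shift passes 0.0625 or a number of a turn 0.188, either way. A call with a gripper value outside its range is refused whole. "grip" is the opening, from 0 (shut) to 1 (fully open), set as the call begins (left out, the last holds). The fingers move at their own pace and stop on an object; "grip_force" is the grip in N (left out, the last holds). Time passes only in rows, so rows that do not move let the fingers close. It gives the time, the measured TCP pose, the force, the opening and the grip force at its end, in the units of the state.
- r.get_state(): the state, without advancing time (a new reading comes with each control period).
- optics.snapshot(name): name is "scene" or "top" or "wrist"; returns a dict with "img" (480x640x3 uint8, red, green, blue), "z_map" (480x640 float32, m along the optical axis (not along the pixel's ray), 0 where there is no reading), "mtx" (3x3 intrinsics, pixels), "R" (3x3) and "t" (3): a world point X has camera coordinates R X + t. Camera axes: x right, y down, z forward; pixel columns grow to the right and rows downward; lengths in m; the calibration is good to about 2 mm. A picture is of the moment at which its call begins.
- r.finish_job(): hands the job in; it is judged then, once.
The state is a dict: "clock": time; "q": joint angles; "qd": joint speeds; "joint_torque": joint torques, N m; "tool_pos": TCP position; "eef_rot": TCP orientation; "contact_force": force on the tool from outside, world axes, zero at the start; "moment": the same for the moment, N m; "opening": opening from 0.0 (shut) to 1.0 (fully open); "finger_force": force on a finger pad.
Only numpy, scipy, OpenCV 4.12 (cv2) and the standard library are available. Lean on these libraries where they do the work, as an engineer would, in place of code of your own. Each camera call takes 0.05 s, during which the arm holds its last target. There are 200 camera calls.

## Working session

There is one attempt and no reset: what is moved stays moved. The work goes in short steps, Python scripts to look and compute and a tool call to move; the robot and the scene stay as the last step left them, time stands still between calls to the robot, and variables do not carry over. Pictures are saved under pics/ and viewed, at most 13 in all, crops included, and the job is handed in when it is done.

Besides the shell and the picture viewer there is one more tool, called after "Request:" by a JSON object that holds its "api" and its "payload", one argument or row to a line. servo_tool: Moves the arm, as the interface text tells. Its arguments: {"type":"object","properties":{"translation":{"type":"array"},"turn":{"type":"array"},"grip":{"type":"number"},"grip_force":{"type":"number"}},"required":["translation","turn"]}

```bash
mkdir -p pics
cat > h.py <<'E'
import numpy as np,cv2,pickle
from scipy.spatial.transform import Rotation as Ro
from plant import r,optics
def snap(n,tag):
    s=optics.snapshot(n); pickle.dump(s,open(f'pics/{tag}.pkl','wb'))
    cv2.imwrite(f'pics/{tag}.png',s['img'][:,:,::-1]); return s
def load(tag): return pickle.load(open(f'pics/{tag}.pkl','rb'))
def cloud(s):
    z=s['z_map'].astype(float); v,u=np.mgrid[:480,:640]; K=s['mtx']
    c=np.stack([(u-K[0,2])*z/K[0,0],(v-K[1,2])*z/K[1,1],z],-1)
    w=(c-s['t'])@s['R']; w[z==0]=np.nan; return w
def ray(s,u,v,h):  # world point on plane z=h
    d=s['R'].T@np.linalg.inv(s['mtx'])@[u,v,1]; o=-s['R'].T@s['t']
    return o+d*(h-o[2])/d[2]
def st():
    a=r.get_state(); print(a['clock'],np.round(a['tool_pos'],4),np.round(Ro.from_quat(a['eef_rot']).as_matrix(),3).tolist(),np.round(a['contact_force'],1),a['opening'],a['finger_force'])
    return a
E
python3 - <<'E'
from h import *
st()
for n in ('scene','top'):
    s=snap(n,n); print(n,np.round(-s['R'].T@s['t'],3),s['mtx'][0,0])
a=cv2.imread('pics/scene.png')
E
```

```text
0.0 [0.221  0.5839 0.2379] [[-0.935, 0.354, -0.001], [0.354, 0.935, -0.002], [-0.0, -0.002, -1.0]] [-0.  -0.7  0.1] 1.002376570437396 0.0
scene [ 1.062 -0.777  0.733] 502.5612571313387
top [0.274 0.003 1.153] 438.5727288134858
```

View pics/top.png

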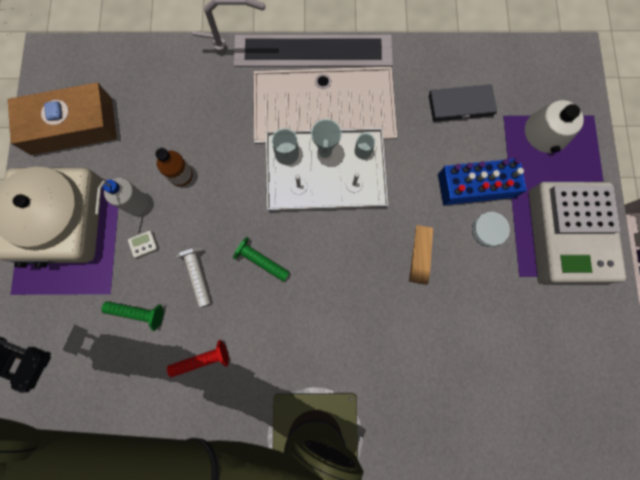

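View pics/scene.png

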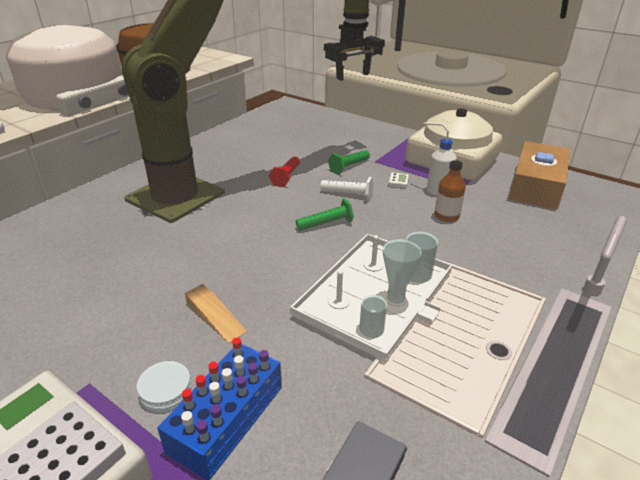

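The top view shows the white cylinder with its foot at (191,252) and mouth at (205,305). The rack spans (266–387, 131–209), with peg tips at about (298,181) and (356,178). The wedge runs from (423,227) to (421,282). Next I'll measure these with depth and enlarged crops.

Run:
```python
from h import *
s=load('top'); w=cloud(s); im=s['img'].astype(int); hsv=cv2.cvtColor(s['img'],cv2.COLOR_RGB2HSV)
def box(m,x0,y0,x1,y1):
    k=np.zeros((480,640),bool); k[y0:y1,x0:x1]=m[y0:y1,x0:x1]; return k
# wedge
for tag,bx in (('top',(400,215,445,290)),('scene',(175,280,255,345))):
    s=load(tag); w=cloud(s); hsv=cv2.cvtColor(s['img'],cv2.COLOR_RGB2HSV)
    m=box((hsv[...,1]>90)&(hsv[...,0]<25),*bx); p=w[m]; p=p[~np.isnan(p[:,0])]
    c=p.mean(0); e=np.linalg.svd(p[:,:2]-c[:2],full_matrices=False)[2]
    l=(p[:,:2]-c[:2])@e.T; print(tag,'wedge',len(p),c.round(4),e.round(3).tolist(),l.min(0),l.max(0))
    for a in np.arange(l[:,0].min(),l[:,0].max(),.015):
        k=(l[:,0]>=a)&(l[:,0]<a+.015); print(round(a,3),np.median(p[k,2]).round(4),l[k,1].min().round(4),l[k,1].max().round(4))
for tag,bx in (('top',(172,240,218,312)),('scene',(312,170,380,203))):
    s=load(tag); w=cloud(s); hsv=cv2.cvtColor(s['img'],cv2.COLOR_RGB2HSV)
    m=box((w[...,2]>.006)&(hsv[...,1]<60),*bx); p=w[m]
    c=p.mean(0); e=np.linalg.svd(p[:,:2]-c[:2],full_matrices=False)[2]
    l=(p[:,:2]-c[:2])@e.T; print(tag,'cyl',len(p),c.round(4),e.round(3).tolist(),l.min(0),l.max(0))
    for a in np.arange(l[:,0].min(),l[:,0].max(),.015):
        k=(l[:,0]>=a)&(l[:,0]<a+.015); print(round(a,3),p[k,2].max().round(4),l[k,1].min().round(4),l[k,1].max().round(4))
t=load('top')['img'];sc=load('scene')['img']
A=cv2.resize(t[120:290,170:300],None,fx=3,fy=3,interpolation=3)
B=cv2.resize(t[120:290,300:440],None,fx=3,fy=3,interpolation=3)
cv2.imwrite('pics/c1.png',np.hstack([A[:, :],B])[:,:,::-1][:, :800])
C=cv2.resize(sc[225:360,285:455],None,fx=4,fy=4,interpolation=3); cv2.imwrite('pics/c2.png',C[:,:,::-1])
```

```text
top wedge 1039 [ 0.447  -0.2824  0.0197] [[-0.98, 0.198], [-0.198, -0.98]] [-0.08198523 -0.02288555] [0.07376938 0.03252176]
-0.082 0.0044 -0.022 0.0225
-0.067 0.0078 -0.0226 0.0258
-0.052 0.0108 -0.0222 0.0217
-0.037 0.0142 -0.0229 0.0233
-0.022 0.018 -0.0219 0.027
-0.007 0.0216 -0.0219 0.0236
0.008 0.025 -0.0221 0.0311
0.023 0.0284 -0.0216 0.0325
0.038 0.0301 -0.0212 0.0246
0.053 0.03 -0.0213 0.0238
0.068 0.0295 -0.0212 0.0217
scene wedge 1599 [ 0.4607 -0.2907  0.0197] [[0.958, -0.287], [-0.287, -0.958]] [-0.08722655 -0.03456676] [0.17111367 0.04318467]
-0.087 0.0288 -0.0178 0.0257
-0.072 0.0291 -0.0197 0.0242
-0.057 0.0283 -0.0233 0.0234
-0.042 0.025 -0.0249 0.0215
-0.027 0.0216 -0.0275 0.0206
-0.012 0.0179 -0.0275 0.0186
0.003 0.0147 -0.0291 0.0171
0.018 0.0106 -0.0308 0.0156
0.033 0.0074 -0.0326 0.0131
0.048 0.004 -0.0346 0.0116
0.063 0.0017 -0.0331 0.0101
  return _methods._mean(a, axis=axis, dtype=dtype,
  ret = ret.dtype.type(ret / rcount)
Traceback (most recent call last):
ValueError: zero-size array to reduction operation minimum which has no identity
```

Run:
```python
from h import *
def box(m,x0,y0,x1,y1):
    k=np.zeros((480,640),bool); k[y0:y1,x0:x1]=m[y0:y1,x0:x1]; return k
def rect(p):
    (c,sz,a)=cv2.minAreaRect((p[:,:2]*1000).astype(np.float32)); print('  rect',np.round(c,1),np.round(sz,1),round(a,2))
for tag,bx in (('top',(172,240,218,312)),('scene',(312,170,376,203))):
    s=load(tag); w=cloud(s)
    m=box((w[...,2]>.007)&(w[...,2]<.07),*bx); p=w[m]
    if len(p)<20: print(tag,'cyl none');continue
    c=p.mean(0); e=np.linalg.svd(p[:,:2]-c[:2],full_matrices=False)[2]
    l=(p[:,:2]-c[:2])@e.T; print(tag,'cyl',len(p),c.round(4),e.round(3).tolist(),l.min(0),l.max(0))
    for a in np.arange(l[:,0].min(),l[:,0].max(),.015):
        k=(l[:,0]>=a)&(l[:,0]<a+.015)
        if k.any(): print(round(a,3),p[k,2].max().round(4),l[k,1].min().round(4),l[k,1].max().round(4))
# rack rim
for tag,bx in (('top',(255,120,395,215)),('scene',(285,225,460,362)),('top',(400,215,445,290)),('scene',(175,280,250,345))):
    s=load(tag); w=cloud(s); hsv=cv2.cvtColor(s['img'],cv2.COLOR_RGB2HSV); wd=bx[0] in(400,175)
    m=box((hsv[...,1]>90)&(hsv[...,0]<25) if wd else (w[...,2]>.029)&(w[...,2]<.037),*bx); p=w[m]; p=p[p[:,0]<.62] if wd else p
    print(tag,len(p),np.median(p[:,2])); rect(p)
    if not wd:
        m=box((w[...,2]>.06)&(w[...,2]<.12)&(w[...,0]<.70),*bx); p=w[m]
        from scipy.cluster.vq import kmeans2
        if len(p)>6:
            cc,lab=kmeans2(p[:,:2],2,seed=1,minit='++'); print('pegs',cc,[ (lab==i).sum() for i in (0,1)],[p[lab==i][:,2].max() for i in(0,1)])
t=load('top')['img'];sc=load('scene')['img']
A=cv2.resize(t[120:312,170:440],(800,569),interpolation=3); cv2.imwrite('pics/c1.png',A[:,:,::-1])
C=cv2.resize(sc[225:360,285:455],None,fx=4,fy=4,interpolation=3); cv2.imwrite('pics/c2.png',C[:,:,::-1])
```

```text
top cyl 809 [0.3939 0.3008 0.0355] [[-0.953, -0.304], [-0.304, 0.953]] [-0.06788886 -0.06524722] [0.0778514 0.0365875]
-0.068 0.061 -0.0652 0.0366
-0.053 0.0467 -0.0133 0.0188
-0.038 0.0465 -0.0134 0.0187
-0.023 0.043 -0.0133 0.0178
-0.008 0.0424 -0.0132 0.0174
0.007 0.0407 -0.0141 0.0185
0.022 0.0394 -0.0137 0.0171
0.037 0.0385 -0.0137 0.0179
0.052 0.0366 -0.0138 0.0174
0.067 0.0354 -0.0132 0.0183
scene cyl 671 [0.4037 0.295  0.0306] [[0.997, 0.077], [0.077, -0.997]] [-0.10416704 -0.10499139] [0.0664824  0.12058338]
-0.104 0.0143 -0.1047 -0.0995
-0.089 0.0323 -0.105 0.0238
-0.074 0.0353 -0.0069 0.0259
-0.059 0.0352 -0.0041 0.0217
-0.044 0.0381 -0.0118 0.0156
-0.029 0.0392 -0.0154 0.0134
-0.014 0.0417 -0.012 0.0093
0.001 0.0409 -0.026 0.0049
0.016 0.0436 -0.0281 0.0018
0.031 0.0589 -0.037 0.1092
0.046 0.0596 -0.0584 0.1173
0.061 0.0613 -0.0166 0.1206
top 626 0.0334007474086167
  rect [682.7 -33.4] [222.5 320.3] 2.15
pegs [[ 0.67966134  0.06432302]
 [ 0.64145663 -0.10321319]] [np.int64(138), np.int64(42)] [np.float64(0.11252412543337695), np.float64(0.1195979557475843)]
scene 1097 0.032932745839601596
  rect [684.6 -31.4] [222.5 324.6] 2.09
pegs [[ 0.64208698  0.04055482]
 [ 0.64354497 -0.11182187]] [np.int64(91), np.int64(100)] [np.float64(0.10921448109201476), np.float64(0.10193462525395362)]
top 1039 0.020937381518770927
  rect [ 450.  -287.9] [ 54.5 155.4] 79.7
scene 1599 0.016880348469216662
  rect [ 502.  -302.3] [ 70.3 261. ] 69.22
```

View pics/c1.png

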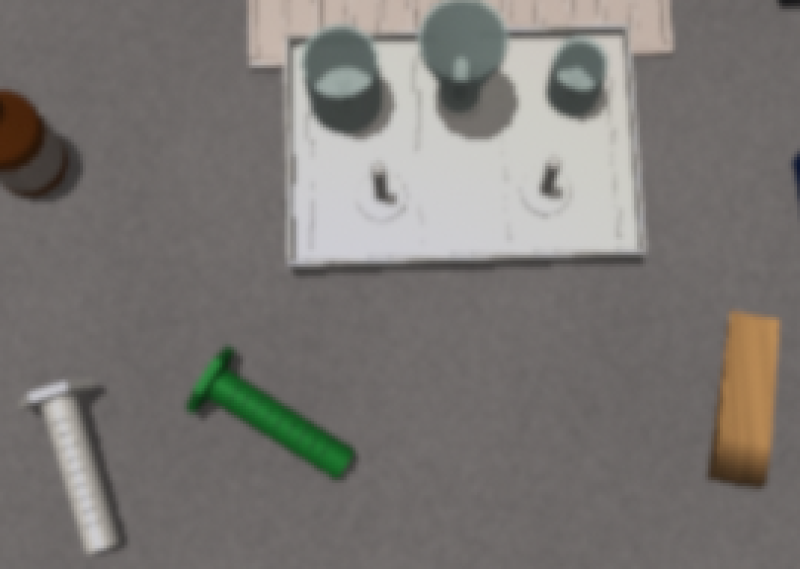

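View pics/c2.png

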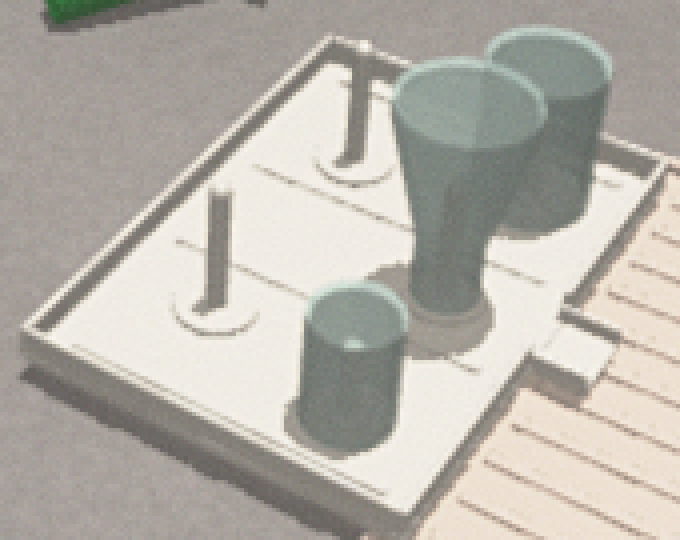

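Top crop: the white cylinder lies foot-far at (62,392), mouth at (100,548). The wedge's thin end is far, at (755,315), and its block is near. Both near pegs are empty, with collars at (383,190) and (548,190). I'll hover over the cylinder.

Request:
{"api": "servo_tool", "payload": {
  "translation": [
    [-0.043, -0.034, 0],
    [-0.043, -0.034, 0.01],
    [-0.043, -0.034, 0.02],
    [-0.043, -0.034, 0.02],
    [-0.043, -0.034, 0.02],
    [-0.043, -0.034, 0.02],
    [0, 0, 0],
    [0, 0, 0],
    [0, 0, 0],
    [0, 0, 0]
  ],
  "turn": [
    [0, 0, 0],
    [0, 0, 0],
    [0, 0, 0],
    [0, 0, 0],
    [0, 0, 0],
    [0, 0, 0],
    [0, 0, -0.1675],
    [0, 0, -0.1675],
    [0, 0, -0.1675],
    [0, 0, -0.1675]
  ],
  "grip": 1
}}

```text
clock: 1.35
tool_pos: [0.3903, 0.3023, 0.1485]
eef_rot: [-0.156, 0.988, -0.0, -0.0]
contact_force: [0.3, -0.0, 0.4]
opening: 0.997
finger_force: 0.0
```

Run:
```python
from h import *
a=st(); print(np.round(a['q'],3).tolist(), a['eef_rot'])
s=snap('wrist','w1'); print(np.round(-s['R'].T@s['t'],3),np.round(s['R'],2).tolist())
import itertools
from scipy.optimize import least_squares
q0=[-1.175,.689,-.195,1.565,.157,.902,-.215]
from scipy.spatial.transform import Rotation as Ro
R0=np.array([[-0.935,0.354,-0.001],[0.354,0.935,-0.002],[0,-0.002,-1]]);P=[(q0,R0,np.array([.221,.5839,.2379])),(a['q'],Ro.from_quat(a['eef_rot']).as_matrix(),np.array(a['tool_pos']))]
best=[]
for sg in itertools.product([1,-1],repeat=7):
    err=0;off=None
    Q=[]
    for q,R,p in P:
        M=Ro.identity()
        for i,(x,s_) in enumerate(zip(q,sg)): M=M*Ro.from_euler('zyzyzyz'[i],x*s_)
        Q.append(M)
    # base yaw and tool yaw offsets
    f=lambda b:np.concatenate([((Ro.from_euler('z',b[0])*M*Ro.from_euler('z',b[1])).inv()*Ro.from_matrix(R)).as_rotvec() for M,(q,R,p) in zip(Q,P)])
    for b0 in itertools.product([0,1.57,3.14,-1.57],repeat=2):
        o=least_squares(f,b0); best.append((o.cost,sg,o.x))
best.sort(key=lambda t:t[0])
for b in best[:10]: print(b)
```

```text
1.35 [0.3903 0.3023 0.1485] [[-0.951, -0.308, -0.0], [-0.308, 0.951, -0.0], [0.0, -0.0, -1.0]] [ 0.3 -0.   0.4] 0.9973404585716108 0.0
[-0.516, 0.688, -0.38, 2.035, 0.504, 0.509, 0.62] [-1.56155427e-01  9.87732474e-01 -1.04063347e-04 -1.76445580e-04]
[0.314 0.277 0.294] [[-0.31, 0.95, 0.0], [0.9, 0.29, 0.31], [0.29, 0.1, -0.95]]
(np.float64(8.033061982535567e-07), (-1, -1, -1, -1, -1, -1, -1), array([-0.7092429 ,  0.86162519]))
(np.float64(8.033082171655319e-07), (-1, -1, -1, -1, -1, -1, -1), array([-0.69890576,  0.87196234]))
(np.float64(8.033087004485427e-07), (-1, -1, -1, -1, -1, -1, -1), array([5.58432063, 0.87200341]))
(np.float64(8.033093979456425e-07), (-1, -1, -1, -1, -1, -1, -1), array([-0.69880596,  0.87206214]))
(np.float64(8.033095608777341e-07), (-1, 1, -1, 1, -1, 1, -1), array([ 2.44280032, -2.26951689]))
(np.float64(8.03310789529389e-07), (-1, -1, -1, -1, -1, -1, -1), array([-0.69869068, -5.41100789]))
(np.float64(8.033109737317827e-07), (-1, 1, -1, 1, -1, 1, -1), array([-3.84026826, -2.26940016]))
(np.float64(8.033156774592416e-07), (-1, 1, -1, 1, -1, 1, -1), array([-3.83989637, -2.26902828]))
(np.float64(8.033172869895167e-07), (-1, -1, -1, -1, -1, -1, -1), array([-0.69818177,  0.87268632]))
(np.float64(8.033176518726629e-07), (-1, 1, -1, 1, -1, 1, -1), array([2.44343818, 4.01430627]))
```

View pics/w1.png

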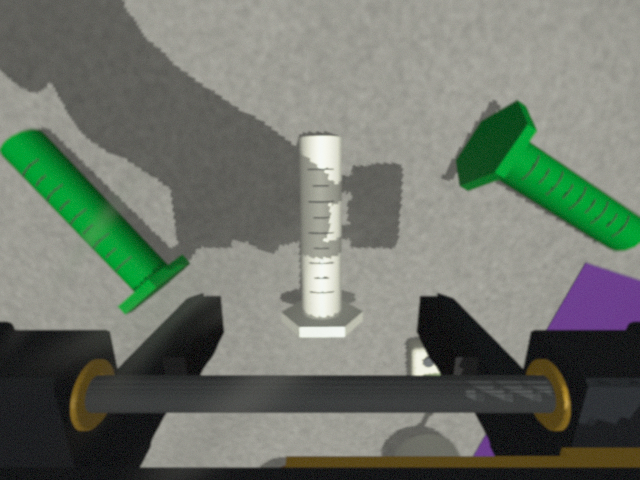

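The wrist view shows the white cylinder centred between the fingers: mouth at (320,135), foot at (322,330). Before choosing the grasp tilt, I'll fit the arm lengths and check that the placing pose is in range.

```bash
cat > kin.py <<'E'
import numpy as np
from scipy.spatial.transform import Rotation as Ro
from scipy.optimize import least_squares
lo=np.array([-3.01,-.46,-1.47,.13,-1,.04,-2.66]);hi=np.array([3.01,2.08,1.51,2.56,4.14,2.09,2.66])
def fk(q,L,b,c):
    M=Ro.from_euler('z',b);p=np.zeros(3)
    for i in range(7):
        if i%2==0: p=p+M.apply([0,0,L[i//2]])*1.0
        M=M*Ro.from_euler('zyzyzyz'[i],-q[i])
    p=p+M.apply([0,0,0])
    return p,M*Ro.from_euler('z',c)
E
python3 - <<'E'
from h import *; from kin import *
P=[([-1.175,.689,-.195,1.565,.157,.902,-.215],[.221,.5839,.2379],None)]
a=r.get_state(); P.append((a['q'],a['tool_pos'],a['eef_rot'])); 
print(np.round(a['q'],4).tolist())
def f(v): return np.concatenate([fk(q,v[:4],v[4],0)[0]-p for q,p,_ in P])
for b0 in (0,1.57,3.14,-1.57):
    o=least_squares(f,[.35,.4,.4,.2,b0]); R=fk(P[1][0],o.x[:4],o.x[4],0)[1]
    c=(R.inv()*Ro.from_quat(P[1][2])).as_rotvec()
    print(o.x.round(4),np.round(f(o.x)*1e3,1),c.round(3))
E
```

```text
[-0.5151, 0.6885, -0.3812, 2.0355, 0.5059, 0.5093, 0.6231]
[-4.36147e+01 -7.88500e-01 -8.60000e-02 -4.43525e+01  1.27000e-02] [-37.1  -4.2 -55.5  35.5 -25.6  55.5] [-1.000e-03  1.000e-03  1.583e+00]
[4.3959 0.5752 0.3309 4.3999 3.0654] [ 1.8  0.  -2.8 -1.7  1.5  2.8] [ 0.    -0.    -1.647]
[4.396  0.5752 0.3309 4.4    3.0654] [ 1.8  0.  -2.8 -1.7  1.5  2.8] [ 0.    -0.    -1.647]
[ 4.396   0.5752  0.3309  4.4    -3.2178] [ 1.8  0.  -2.8 -1.7  1.5  2.8] [ 0.    -0.    -1.647]
```

Request:
{"api": "servo_tool", "payload": {
  "translation": [
    [0, 0, 0],
    [0, 0, 0],
    [0, 0, 0]
  ],
  "turn": [
    [0, 0.18, 0],
    [0, 0.18, 0],
    [0, 0, 0]
  ]
}}

```text
clock: 1.78
tool_pos: [0.3927, 0.3024, 0.1467]
eef_rot: [-0.148, 0.973, -0.027, -0.177]
contact_force: [-0.9, -1.3, -0.0]
opening: 0.998
finger_force: 0.0
```

Run:
```python
from h import *; from kin import *
P=[([-1.175,.689,-.195,1.565,.157,.902,-.215],[.221,.5839,.2379],None),([-0.5151, 0.6885, -0.3812, 2.0355, 0.5059, 0.5093, 0.6231],[.3903,.3023,.1485],[-1.56155427e-01,9.87732474e-01,-1.04063347e-04,-1.76445580e-04])]
a=st(); P.append((a['q'],a['tool_pos'],a['eef_rot'])); pickle.dump(P,open('P.pkl','wb'))
print(np.round(a['q'],4).tolist())
def f(v):
    o=[]
    for q,p,R in P:
        pp,M=fk(q,v[:4],v[4],v[5]); o+=[pp-p]
        if R is not None: o+=[.3*(M.inv()*Ro.from_quat(R)).as_rotvec()]
    return np.concatenate(o)
o=least_squares(f,[.35,.4,.4,.2,3.14,-1.57]);print(o.x.round(4),np.round(f(o.x)*1e3,1))
# with in-plane offsets at elbow
def fk2(q,v):
    M=Ro.from_euler('z',v[4]);p=np.zeros(3)
    off={1:0,3:v[6],4:v[7],6:v[8]}
    for i in range(7):
        if i%2==0: p=p+M.apply([0,0,v[i//2]])
        if i in (3,): p=p+M.apply([v[6],0,0])
        M=M*Ro.from_euler('zyzyzyz'[i],-q[i])
        if i==3: p=p+M.apply([v[7],0,0])
        if i==5: p=p+M.apply([v[8],0,0])
    return p,M*Ro.from_euler('z',v[5])
def g(v):
    o=[]
    for q,p,R in P:
        pp,M=fk2(q,v); o+=[pp-p]
        if R is not None: o+=[.3*(M.inv()*Ro.from_quat(R)).as_rotvec()]
    return np.concatenate(o+[np.array(v[6:])*.01])
o=least_squares(g,list(o.x)+[0,0,0]);print(o.x.round(4),np.round(g(o.x)*1e3,1))
```

```text
1.775 [0.3927 0.3024 0.1467] [[-0.894, -0.297, -0.337], [-0.278, 0.955, -0.105], [0.352, -0.0, -0.936]] [-0.9 -1.3 -0. ] 0.9975398159926352 0.0
[-0.3562, 0.8619, -0.5623, 1.7125, 0.2888, 1.0038, 0.8588]
[ 0.3352  0.5772  0.3303  0.3427  3.0693 -1.6385] [ 0.8 -2.8 -4.4  0.1  4.4  1.2  0.  -0.  -0.   0.4  0.8  3.2  7.6  0.3
  0. ]
[ 3.2780e-01  6.0170e-01  3.4470e-01  3.5910e-01  3.0793e+00 -1.6288e+00
  2.7500e-02 -1.7000e-03 -1.4000e-03] [-1.   1.1 -2.4 -1.4  1.7 -0.7  0.  -0.   0.1  1.1 -2.2  3.   6.6  0.2
 -0.1  0.3 -0.  -0. ]
```

```bash
cat >> kin.py <<'E'
V=[.3352,.5772,.3303,.3427,np.pi,-np.pi/2]
def tcp(q): return fk(q,V[:4],V[4],V[5])
def ik(p,R,q0):
    def g(q):
        pp,M=tcp(q); return np.r_[(pp-p)*3,(M.inv()*R).as_rotvec(),(q-q0)*.003]
    o=least_squares(g,np.clip(q0,lo+.01,hi-.01),bounds=(lo,hi)); pp,M=tcp(o.x)
    return o.x,np.linalg.norm(pp-p)*1e3,np.degrees((M.inv()*R).magnitude())
E
python3 - <<'E'
from kin import *
q0=np.array([-0.5151, 0.6885, -0.3812, 2.0355, 0.5059, 0.5093, 0.6231]) 
rng=np.random.default_rng(0)
ax=0.0
for a in (0,20,35):
  for az in range(-120,121,30):
    # tool z: azimuth az, a below horizontal; tool -x... tool x down-ish (mouth side)
    A=np.radians(a);Z=np.radians(az)
    z=np.array([np.cos(A)*np.cos(Z),np.cos(A)*np.sin(Z),-np.sin(A)])
    # at a=0: x axis = m = down ; y = z x x
    x=np.array([-np.sin(A)*np.cos(Z),-np.sin(A)*np.sin(Z),-np.cos(A)]); y=np.cross(z,x)
    R=Ro.from_matrix(np.c_[x,y,z]); out=[]
    for zz in (.24,.115):
        p=np.array([.635,.04,zz])+.015*z; best=None
        for k in range(6):
            s=q0 if k==0 else rng.uniform(lo,hi)
            r=ik(p,R,s)
            if r[1]<3 and r[2]<2 and (best is None or np.abs(r[0]-q0).max()<np.abs(best[0]-q0).max()): best=r
        out.append(None if best is None else best[0].round(2).tolist())
    print(a,az,out)
E
```

```text
0 -120 [[-0.58, 1.57, 1.07, 0.62, 0.25, 2.09, -0.33], None]
0 -90 [[-0.81, 1.36, 0.71, 1.29, 0.67, 1.44, -0.72], [-0.79, 1.54, 0.67, 1.18, 0.6, 1.45, -0.8]]
0 -60 [[-1.18, 1.64, 1.38, 1.85, 0.3, 0.39, -0.45], [-1.14, 1.73, 1.13, 1.75, 0.55, 0.53, -0.88]]
0 -30 [[-0.31, 1.24, -0.38, 2.35, 2.05, 2.09, -1.76], [-1.23, 2.08, 1.44, 2.22, 3.09, 0.49, 2.66]]
0 0 [None, [0.54, 2.08, -1.2, 2.47, 3.81, 1.96, 0.2]]
0 30 [[0.93, 1.8, -1.47, 2.45, 3.29, 1.0, 0.14], [1.04, 2.08, -1.35, 2.3, 3.47, 0.77, 0.27]]
0 60 [None, [1.03, 1.73, -1.08, 1.87, -1.0, 0.42, -1.81]]
0 90 [None, [0.61, 1.46, -0.41, 1.33, -0.9, 1.45, -2.1]]
0 120 [[0.45, 1.44, -0.57, 0.8, -0.62, 2.0, -2.54], [0.36, 1.6, -0.28, 0.65, -0.77, 2.09, -2.37]]
20 -120 [[-0.54, 1.34, 0.69, 0.77, 0.28, 1.94, -0.57], [-0.47, 1.46, 0.38, 0.72, 0.42, 1.91, -0.81]]
20 -90 [[-0.76, 1.16, 0.61, 1.35, 0.58, 1.3, -0.66], [-0.76, 1.35, 0.61, 1.32, 0.5, 1.21, -0.74]]
20 -60 [[-1.11, 1.31, 1.21, 1.88, 0.3, 0.34, -0.28], [-1.1, 1.52, 1.15, 1.85, 0.13, 0.28, -0.31]]
20 -30 [[0.02, 1.19, -1.03, 2.35, 2.05, 2.09, -1.24], [-0.06, 1.39, -0.78, 2.31, 2.2, 2.0
[... 603 characters left out ...]
.97, -0.36]]
35 -60 [[-0.98, 1.04, 0.98, 1.86, 0.41, 0.39, -0.24], [-0.98, 1.29, 0.99, 1.88, 0.13, 0.22, -0.16]]
35 -30 [[0.21, 1.25, -1.47, 2.26, 1.95, 2.08, -0.88], [0.16, 1.44, -1.25, 2.28, 2.16, 2.09, -1.02]]
35 0 [[0.43, 1.03, -1.16, 2.47, 2.41, 1.43, -0.72], [0.44, 1.51, -1.31, 2.5, 2.59, 1.84, -0.47]]
35 30 [[0.84, 1.23, -1.47, 2.33, 2.41, 0.87, 0.12], [0.82, 1.57, -1.43, 2.36, 2.6, 1.06, 0.25]]
35 60 [[0.96, 1.23, -1.37, 1.96, 1.02, 0.32, 1.92], [0.89, 1.33, -1.09, 1.98, 1.32, 0.08, 1.79]]
35 90 [[0.27, 0.93, 0.14, 1.51, -1.0, 1.39, -2.19], [0.67, 1.22, -0.71, 1.53, -0.35, 0.84, -2.59]]
35 120 [[0.19, 1.09, 0.16, 1.03, -0.74, 1.81, -2.17], [0.06, 1.29, 0.54, 1.06, -1.0, 1.86, -1.91]]
```

Run:
```python
from kin import *
def Rt(az,e): # e = angle of tool z below horizontal outward; az azimuth; tool x in plane
    A,Z=np.radians(e),np.radians(az)
    z=np.array([np.cos(A)*np.cos(Z),np.cos(A)*np.sin(Z),-np.sin(A)]);x=np.array([-np.sin(A)*np.cos(Z),-np.sin(A)*np.sin(Z),-np.cos(A)])
    return Ro.from_matrix(np.c_[x,np.cross(z,x),z])
for a in (20,30):
  for azf in (-60,-70):
    q=np.array([-0.3562, 0.8619, -0.5623, 1.7125, 0.2888, 1.0038, 0.8588]); print(a,azf)
    way=[(.391,.303,.023,17.7,85+a),(.391,.303,.2,17.7,85+a),(.391,.303,.26,17.7,85+a),(.40,.303,.26,azf,85+a),(.45,.25,.26,azf,a),(.635,.04,.26,azf,a),(.635,.04,.1,azf,a)]
    prev=None
    for wv in way:
        W=np.array(wv)
        for t in ([1] if prev is None else np.linspace(0,1,9)[1:]):
            g=W if prev is None else prev+(W-prev)*t
            R=Rt(g[3],g[4]); q2,e1,e2=ik(g[:3]+.015*R.as_matrix()[:,2],R,q); d=np.abs(q2-q).max(); q=q2
            if e1>2 or e2>1 or d>.35: print('   !',g.round(2),e1.round(1),e2.round(1),d.round(2),q.round(2))
        prev=W; print(wv,q.round(2).tolist())
```

```text
20 -60
   ! [3.90e-01 3.00e-01 2.00e-02 1.77e+01 1.05e+02] 0.0 0.0 0.4 [-0.39  1.02 -0.4   1.87  0.46  0.6   0.81]
(0.391, 0.303, 0.023, 17.7, 105) [-0.39, 1.02, -0.4, 1.87, 0.46, 0.6, 0.81]
(0.391, 0.303, 0.2, 17.7, 105) [-0.31, 0.76, -0.55, 1.78, 0.31, 0.95, 0.89]
(0.391, 0.303, 0.26, 17.7, 105) [-0.29, 0.68, -0.58, 1.71, 0.26, 1.09, 0.92]
(0.4, 0.303, 0.26, -60, 105) [-0.3, 0.54, -0.29, 1.93, -0.18, 0.69, 0.12]
(0.45, 0.25, 0.26, -60, 20) [-1.34, 1.01, 0.56, 1.8, 0.71, 1.11, -0.91]
(0.635, 0.04, 0.26, -60, 20) [-0.95, 1.05, 0.75, 1.88, 1.1, 0.68, -0.98]
(0.635, 0.04, 0.1, -60, 20) [-0.95, 1.35, 0.73, 1.84, 1.11, 0.56, -1.24]
20 -70
   ! [3.90e-01 3.00e-01 2.00e-02 1.77e+01 1.05e+02] 0.0 0.0 0.4 [-0.39  1.02 -0.4   1.87  0.46  0.6   0.81]
(0.391, 0.303, 0.023, 17.7, 105) [-0.39, 1.02, -0.4, 1.87, 0.46, 0.6, 0.81]
(0.391, 0.303, 0.2, 17.7, 105) [-0.31, 0.76, -0.55, 1.78, 0.31, 0.95, 0.89]
(0.391, 0.303, 0.26, 17.7, 105) [-0.29, 0.68, -0.58, 1.71, 0.26, 1.09, 0.92]
(0.4, 0.303, 0.26, -70, 105) [-0.33, 0.52, -0.24, 1.98, -0.24, 0.62, 0.0]
(0.45, 0.25, 0.26, -70, 20) [-1.26, 1.03, 0.53
[... 524 characters left out ...]
54, 1.82, 0.65, 1.03, -0.83]
(0.635, 0.04, 0.26, -60, 30) [-0.89, 0.94, 0.7, 1.86, 0.98, 0.62, -0.79]
(0.635, 0.04, 0.1, -60, 30) [-0.91, 1.26, 0.75, 1.87, 1.02, 0.4, -1.07]
30 -70
(0.391, 0.303, 0.023, 17.7, 115) [-0.33, 1.1, -0.49, 1.7, 0.38, 0.87, 0.9]
(0.391, 0.303, 0.2, 17.7, 115) [-0.29, 0.85, -0.59, 1.63, 0.25, 1.18, 0.94]
(0.391, 0.303, 0.26, 17.7, 115) [-0.27, 0.78, -0.61, 1.57, 0.21, 1.3, 0.96]
(0.4, 0.303, 0.26, -70, 115) [-0.13, 0.56, -0.39, 2.01, -0.42, 0.59, 0.24]
(0.45, 0.25, 0.26, -70, 30) [-1.23, 0.94, 0.51, 1.68, 0.54, 1.19, -0.8]
(0.635, 0.04, 0.26, -70, 30) [-0.83, 0.96, 0.61, 1.7, 0.78, 0.84, -0.68]
(0.635, 0.04, 0.1, -70, 30) [-0.83, 1.23, 0.62, 1.71, 0.78, 0.66, -0.89]
```

Request:
{"api": "servo_tool", "payload": {
  "translation": [
    [-0.007, 0, 0.022],
    [-0.007, 0, 0.022],
    [-0.007, 0.0007, 0.022],
    [-0.007, 0, 0.022],
    [-0.007, 0, 0.022],
    [-0.004, 0, 0.011],
    [-0.003, 0, 0.011],
    [0, 0, 0]
  ],
  "turn": [
    [0, 0, 0],
    [0, 0, 0],
    [0, 0, 0],
    [0, 0, 0],
    [0, 0, 0],
    [0, 0, 0],
    [0, 0, 0],
    [0, 0, 0]
  ]
}}

```text
clock: 2.78
tool_pos: [0.3828, 0.3008, 0.0102]
eef_rot: [-0.151, 0.972, -0.028, -0.177]
contact_force: [-0.5, -0.0, 0.1]
opening: 1.0
finger_force: 0.0
```

Request:
{"api": "servo_tool", "payload": {
  "translation": [
    [-0.001, 0, 0.002],
    [0, 0, 0],
    [0, 0, 0],
    [0, 0, 0],
    [0, 0, 0],
    [0, 0, 0],
    [0, 0, 0],
    [0, 0, 0]
  ],
  "turn": [
    [0, 0, 0],
    [0, 0, 0],
    [0, 0, 0],
    [0, 0, 0],
    [0, 0, 0],
    [0, 0, 0],
    [0, 0, 0],
    [0, 0, 0]
  ],
  "grip": 0.2,
  "grip_force": 20
}}

```text
clock: 3.78
tool_pos: [0.3835, 0.301, 0.0082]
eef_rot: [-0.151, 0.972, -0.027, -0.177]
contact_force: [0.2, -0.0, 0.0]
opening: 0.348
finger_force: 20.0
```

Request:
{"api": "servo_tool", "payload": {
  "translation": [
    [0.005, 0, -0.014],
    [0.011, 0, -0.029],
    [0.011, 0, -0.029],
    [0.011, 0, -0.029],
    [0.011, 0, -0.029],
    [0.011, 0, -0.029],
    [0.011, 0, -0.029],
    [0.011, 0, -0.029],
    [0.005, 0, -0.014],
    [0, 0, 0]
  ],
  "turn": [
    [0, 0, 0],
    [0, 0, 0],
    [0, 0, 0],
    [0, 0, 0],
    [0, 0, 0],
    [0, 0, 0],
    [0, 0, 0],
    [0, 0, 0],
    [0, 0, 0],
    [0, 0, 0]
  ]
}}

```text
clock: 5.03
tool_pos: [0.3836, 0.3012, 0.2558]
eef_rot: [-0.151, 0.972, -0.027, -0.176]
contact_force: [-0.9, -0.6, -1.8]
opening: 0.343
finger_force: 20.0
```

Request:
{"api": "servo_tool", "payload": {
  "translation": [
    [0, 0, 0],
    [0, 0, 0],
    [0, 0, 0],
    [0, 0, 0],
    [0, 0, 0],
    [0, 0, 0],
    [0, 0, 0],
    [0, 0, 0],
    [0, 0, 0],
    [0, 0, 0]
  ],
  "turn": [
    [-0.051, 0, 0.135],
    [-0.051, 0, 0.135],
    [-0.051, 0, 0.135],
    [-0.051, 0, 0.135],
    [-0.051, 0, 0.135],
    [-0.051, 0, 0.135],
    [-0.051, 0, 0.135],
    [-0.051, 0, 0.135],
    [-0.051, 0, 0.135],
    [-0.051, 0, 0.135]
  ]
}}

```text
clock: 6.28
tool_pos: [0.3828, 0.3001, 0.2537]
eef_rot: [0.531, 0.828, 0.096, -0.151]
contact_force: [-0.6, -0.4, 0.4]
opening: 0.347
finger_force: 20.0
```

Request:
{"api": "servo_tool", "payload": {
  "translation": [
    [0, 0, 0],
    [0, 0, 0],
    [0, 0, 0],
    [0, 0, 0],
    [0, 0, 0],
    [0, 0, 0],
    [0, 0, 0],
    [0, 0, 0],
    [0, 0, 0],
    [0, 0, 0]
  ],
  "turn": [
    [0, -0.165, 0],
    [0, -0.165, 0],
    [0, -0.165, 0],
    [0, -0.165, 0],
    [0, -0.165, 0],
    [0, -0.165, 0],
    [0, -0.165, 0],
    [0, -0.165, 0],
    [0, -0.164, 0],
    [0, 0, 0]
  ]
}}

```text
clock: 7.52
tool_pos: [0.3816, 0.3021, 0.2511]
eef_rot: [0.452, 0.715, -0.288, 0.45]
contact_force: [-0.2, -1.1, -1.1]
opening: 0.341
finger_force: 20.0
```

Run:
```python
from h import *
a=st(); print(np.round(a['q'],2)); M=Ro.from_quat(a['eef_rot']).as_matrix()
z=M[:,2]; print('az',np.degrees(np.arctan2(z[1],z[0])),'el',np.degrees(np.arcsin(-z[2])))
snap('scene','s2'); s=snap('wrist','w2'); 
c=np.hstack([cv2.resize(cv2.imread('pics/s2.png')[0:360],(400,225)),cv2.resize(cv2.imread('pics/w2.png'),(300,225))]); cv2.imwrite('pics/m2.png',c)
```

```text
7.525 [0.3816 0.3021 0.2511] [[-0.188, 0.905, 0.383], [0.387, 0.426, -0.817], [-0.903, -0.005, -0.43]] [-0.2 -1.1 -1.1] 0.34136715105323334 19.999842618818242
[-1.43  0.96  0.4   1.71  0.52  1.34 -0.97]
az -64.90469981342973 el 25.495132020166473
```

View pics/m2.png

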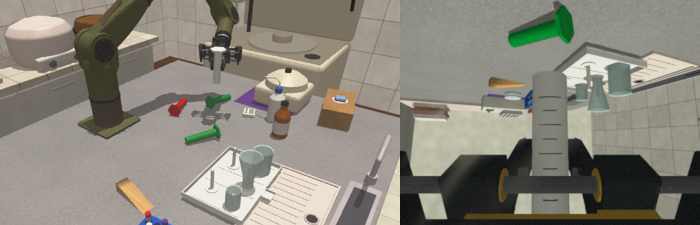

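The cylinder is held foot up and mouth down, at about (217,55) in the left picture. Now I'll measure its axis and mouth in the hand, and the left peg again, using the clouds.

Run:
```python
from h import *
from scipy.optimize import least_squares
a=r.get_state(); T=np.array(a['tool_pos']); M=Ro.from_quat(a['eef_rot']).as_matrix()
G=T-.014*M[:,2]
for tag in ('w2','s2'):
    w=cloud(load(tag)).reshape(-1,3); d=w-G; hsv=cv2.cvtColor(load(tag)['img'],cv2.COLOR_RGB2HSV).reshape(-1,3)
    l=d@M; rad=np.hypot(d[:,0],d[:,1])
    for nm,lo_,hi_ in (('low',-.062,-.012),('up',.012,.06)):
        k=(rad<.026)&(d[:,2]>lo_)&(d[:,2]<hi_)&(hsv[:,1]<60)&(hsv[:,2]>70)
        p=w[k]; 
        if len(p)<30: print(tag,nm,len(p)); continue
        f=lambda v:np.hypot(p[:,0]-v[0]-v[2]*(p[:,2]-G[2]),p[:,1]-v[1]-v[3]*(p[:,2]-G[2]))-.016
        o=least_squares(f,[G[0],G[1],0,0],loss='soft_l1',f_scale=.001)
        print(tag,nm,len(p),'axis at G',(o.x[:2]-G[:2]).round(4),'slope',o.x[2:].round(3),'res',np.abs(f(o.x)).mean().round(4))
    k=(rad<.022)&(hsv[:,1]<60)&(hsv[:,2]>60)&(np.abs(d[:,2])<.12); print(tag,'zmin/max rel G',np.percentile(d[k,2],[0.5,2,98,99.5]).round(4))
    k=(rad<.036)&(rad>.022)&(d[:,2]>.04)&(d[:,2]<.1)&(hsv[:,2]>100); print('foot',k.sum(),np.percentile(d[k,2],[2,50,98]).round(4) if k.sum() else '')
print(G)
```

```text
w2 low 9548 axis at G [-0.0009  0.0012] slope [0.003 0.015] res 0.0005
w2 up 3518 axis at G [-0.001   0.0014] slope [0.006 0.009] res 0.0004
w2 zmin/max rel G [-0.073  -0.0712  0.0385  0.0404]
foot 0 
s2 low 214 axis at G [-0.0023  0.0045] slope [-0.008  0.016] res 0.0017
s2 up 206 axis at G [-0.0024  0.0042] slope [0.017 0.018] res 0.0017
s2 zmin/max rel G [-0.0747 -0.0721  0.0704  0.0712]
foot 134 [0.0616 0.0681 0.0708]
[0.37831565 0.31172109 0.26100401]
```

Request:
{"api": "servo_tool", "payload": {
  "translation": [
    [-0.0075, 0.0075, 0.021],
    [-0.015, 0.015, 0.042],
    [-0.015, 0.015, 0.042],
    [-0.015, 0.015, 0.042],
    [-0.015, 0.015, 0.042],
    [-0.015, 0.015, 0.042],
    [-0.015, 0.015, 0.042],
    [-0.015, 0.015, 0.042],
    [-0.0075, 0.0075, 0.021],
    [0, 0, 0]
  ],
  "turn": [
    [0, 0, 0],
    [0, 0, 0],
    [0, 0, 0],
    [0, 0, 0],
    [0, 0, 0],
    [0, 0, 0],
    [0, 0, 0],
    [0, 0, 0],
    [0, 0, 0],
    [0, 0, 0]
  ]
}}

```text
clock: 8.88
tool_pos: [0.6421, 0.0278, 0.2191]
eef_rot: [0.457, 0.713, -0.286, 0.449]
contact_force: [-0.0, 0.5, -1.0]
opening: 0.346
finger_force: 20.0
```

```bash
cat > ax.py <<'E'
from h import *
from scipy.optimize import least_squares
def vert(p,rad,c0,z0,slope=True):
    f=lambda v:np.hypot(p[:,0]-v[0]-v[2]*(p[:,2]-z0),p[:,1]-v[1]-v[3]*(p[:,2]-z0))-rad
    g=f if slope else (lambda v:f([v[0],v[1],0,0]))
    o=least_squares(g,list(c0)+([0,0] if slope else []),loss='soft_l1',f_scale=.001); return o.x,np.abs(g(o.x)).mean()
def pegs():
  for tag in ('scene','top'):
    w=cloud(load(tag)).reshape(-1,3)
    for c in ((.637,.042),(.641,-.109)):
        k=(np.hypot(w[:,0]-c[0],w[:,1]-c[1])<.018)&(w[:,2]>.035)&(w[:,2]<.094); p=w[k]
        if len(p)>8:
            x,e=vert(p,.006,c,.02,False); print(tag,len(p),x.round(4),e.round(4))
def held():
    a=st(); T=np.array(a['tool_pos']); M=Ro.from_quat(a['eef_rot']).as_matrix(); G=T-.014*M[:,2]
    print('q',np.round(a['q'],2),'G',G.round(4))
    s=snap('wrist','wh'); w=cloud(s).reshape(-1,3); d=w-G; hsv=cv2.cvtColor(s['img'],cv2.COLOR_RGB2HSV).reshape(-1,3)
    k=(np.hypot(d[:,0],d[:,1])<.026)&(np.abs(d[:,2])>.012)&(np.abs(d[:,2])<.062)&(hsv[:,1]<60)&(hsv[:,2]>70)
    x,e=vert(w[k],.016,G[:2],G[2]); print('axis rel G',(x[:2]-G[:2]).round(4),'slope',x[2:].round(3),'mouth',(x[:2]-.0735*x[2:]).round(4),e.round(4))
E
python3 - <<'E'
from ax import *
pegs(); held(); s=snap('scene','s3')
a=cv2.resize(s['img'][150:330,270:480],None,fx=2.5,fy=2.5)[:,:,::-1]; b=cv2.imread('pics/wh.png'); b=cv2.resize(b,None,fx=.42,fy=.42)
c=np.zeros((450,800,3),np.uint8); c[:a.shape[0],:a.shape[1]]=a; c[:b.shape[0],530:530+b.shape[1]]=b[:,:270]; cv2.imwrite('pics/m3.png',c)
E
```

```text
scene 116 [0.6367 0.042 ] 0.0011
scene 129 [ 0.6414 -0.1078] 0.0008
top 33 [0.6354 0.0402] 0.0003
top 32 [ 0.6404 -0.1096] 0.0004
8.875 [0.6421 0.0278 0.2191] [[-0.179, 0.908, 0.379], [0.395, 0.419, -0.818], [-0.901, 0.003, -0.434]] [-0.   0.5 -1. ] 0.3457756533838011 19.999676292933657
q [-0.9   1.04  0.57  1.8   0.95  0.8  -0.94] G [0.6368 0.0392 0.2251]
axis rel G [-0.0001  0.0005] slope [-0.001  0.011] mouth [0.6368 0.0389] 0.0004
```

View pics/m3.png

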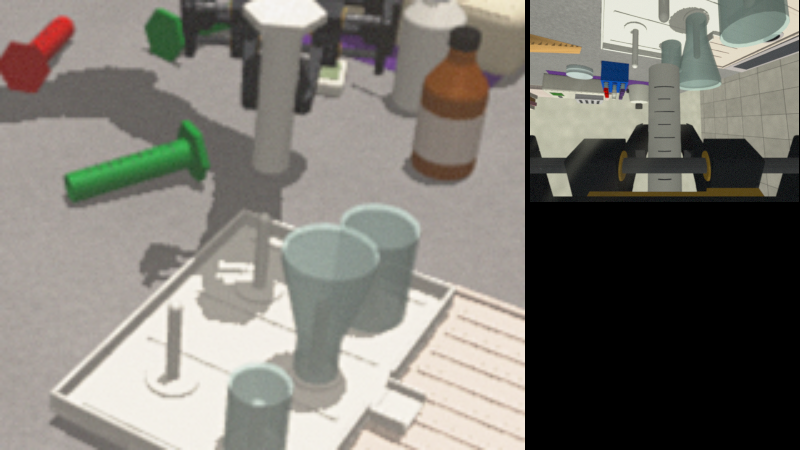

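Request:
{"api": "servo_tool", "payload": {
  "translation": [
    [0.0115, 0, 0.0037],
    [0.0108, 0, 0.0052],
    [0.0108, 0, 0.0052],
    [0.0108, 0, 0.0052],
    [0.0108, 0, 0.0052],
    [0.0108, 0, 0.0052],
    [0, 0, 0]
  ],
  "turn": [
    [0, 0, 0],
    [0, 0, 0],
    [0, 0, 0],
    [0, 0, 0],
    [0, 0, 0],
    [0, 0, 0],
    [0, 0, 0]
  ]
}}

```text
clock: 9.85
tool_pos: [0.6411, 0.0315, 0.1447]
eef_rot: [0.455, 0.714, -0.286, 0.449]
contact_force: [-0.5, -0.1, -0.1]
opening: 0.343
finger_force: 20.0
```

Run:
```python
from ax import *
held()
```

```text
9.85 [0.6411 0.0315 0.1447] [[-0.183, 0.906, 0.381], [0.392, 0.422, -0.817], [-0.901, -0.0, -0.433]] [-0.5 -0.1 -0.1] 0.3433269727756096 19.99968346071846
q [-0.9   1.18  0.56  1.79  0.96  0.74 -1.05] G [0.6358 0.043  0.1508]
axis rel G [-0.0001  0.0005] slope [0.002 0.013] mouth [0.6355 0.0425] 0.0004
```

Request:
{"api": "servo_tool", "payload": {
  "translation": [
    [0.0104, 0, 0.006],
    [0.0108, 0, 0.0052],
    [0.0108, 0, 0.0052],
    [0.0108, 0, 0.0052],
    [0, 0, 0]
  ],
  "turn": [
    [0, 0, 0],
    [0, 0, 0],
    [0, 0, 0],
    [0, 0, 0],
    [0, 0, 0]
  ]
}}

```text
clock: 10.52
tool_pos: [0.6415, 0.0307, 0.0966]
eef_rot: [0.455, 0.714, -0.286, 0.449]
contact_force: [0.2, 0.8, -1.2]
opening: 0.344
finger_force: 20.0
```

Request:
{"api": "servo_tool", "payload": {
  "translation": [
    [0.0018, 0, 0.0009],
    [0.0018, 0, 0.0009],
    [0, 0, 0]
  ],
  "turn": [
    [0, 0, 0],
    [0, 0, 0],
    [0, 0, 0]
  ]
}}

```text
clock: 10.9
tool_pos: [0.642, 0.0307, 0.0941]
eef_rot: [0.455, 0.714, -0.286, 0.449]
contact_force: [-0.4, 0.5, -1.2]
opening: 0.345
finger_force: 20.0
```

Request:
{"api": "servo_tool", "payload": {
  "translation": [
    [0.0018, 0, 0.0009],
    [0.0018, 0, 0.0009],
    [0, 0, 0]
  ],
  "turn": [
    [0, 0, 0],
    [0, 0, 0],
    [0, 0, 0]
  ]
}}

```text
clock: 11.28
tool_pos: [0.6419, 0.0306, 0.0897]
eef_rot: [0.455, 0.714, -0.286, 0.449]
contact_force: [-0.1, -0.6, -1.0]
opening: 0.342
finger_force: 20.0
```

Request:
{"api": "servo_tool", "payload": {
  "translation": [
    [0.0009, 0, 0.0005],
    [0.0009, 0, 0.0005],
    [0, 0, 0]
  ],
  "turn": [
    [0, 0, 0],
    [0, 0, 0],
    [0, 0, 0]
  ]
}}

```text
clock: 11.65
tool_pos: [0.642, 0.0305, 0.0878]
eef_rot: [0.455, 0.714, -0.286, 0.449]
contact_force: [-0.1, -0.3, -0.4]
opening: 0.347
finger_force: 20.0
```

Request:
{"api": "servo_tool", "payload": {
  "translation": [
    [0.0009, 0, 0.0005],
    [0, 0, 0]
  ],
  "turn": [
    [0, 0, 0],
    [0, 0, 0]
  ]
}}

```text
clock: 11.9
tool_pos: [0.642, 0.0304, 0.0868]
eef_rot: [0.455, 0.714, -0.286, 0.449]
contact_force: [-0.1, -0.5, -0.6]
opening: 0.347
finger_force: 20.0
```

Request:
{"api": "servo_tool", "payload": {
  "translation": [
    [0.0009, 0, 0.0005],
    [0, 0, 0]
  ],
  "turn": [
    [0, 0, 0],
    [0, 0, 0]
  ]
}}

```text
clock: 12.15
tool_pos: [0.6422, 0.03, 0.0867]
eef_rot: [0.455, 0.713, -0.286, 0.45]
contact_force: [-0.5, 1.0, 2.5]
opening: 0.345
finger_force: 20.0
```

Run:
```python
from ax import *
held()
```

```text
12.15 [0.6422 0.03   0.0867] [[-0.181, 0.907, 0.381], [0.392, 0.422, -0.818], [-0.902, 0.002, -0.432]] [-0.5  1.   2.5] 0.34492888538727035 19.999921261297104
q [-0.9   1.28  0.56  1.76  0.96  0.7  -1.12] G [0.6369 0.0414 0.0927]
axis rel G [-0.0001  0.0005] slope [0.003 0.007] mouth [0.6366 0.0414] 0.0004
```

Request:
{"api": "servo_tool", "payload": {
  "translation": [
    [0, 0, 0],
    [0, 0, 0],
    [0, 0, 0],
    [0, 0, 0]
  ],
  "turn": [
    [0, 0, 0],
    [0, 0, 0],
    [0, 0, 0],
    [0, 0, 0]
  ],
  "grip": 0.6
}}

```text
clock: 12.7
tool_pos: [0.642, 0.0304, 0.0856]
eef_rot: [0.455, 0.714, -0.286, 0.449]
contact_force: [-1.1, -0.6, 0.1]
opening: 0.598
finger_force: 0.0
```

Request:
{"api": "servo_tool", "payload": {
  "translation": [
    [0, 0, -0.01],
    [0, 0, -0.02],
    [0, 0, -0.03],
    [0, 0, -0.04],
    [0, 0, -0.05],
    [0, 0, -0.05],
    [0, 0, 0]
  ],
  "turn": [
    [0, 0, 0],
    [0, 0, 0],
    [0, 0, 0],
    [0, 0, 0],
    [0, 0, 0],
    [0, 0, 0],
    [0, 0, 0]
  ]
}}

```text
clock: 13.58
tool_pos: [0.5649, 0.2005, 0.1727]
eef_rot: [0.454, 0.716, -0.281, 0.449]
contact_force: [0.1, 0.2, 0.4]
opening: 0.601
finger_force: 0.0
```

Run:
```python
from ax import *
a=st();print(np.round(a['q'],2))
s=snap('scene','s4'); w=cloud(s).reshape(-1,3)
c=(.6365,.0414); d=w-[*c,0]
k=(np.hypot(d[:,0],d[:,1])<.05)&(w[:,2]>.15)&(w[:,2]<.2); print('foot top',k.sum(),np.percentile(w[k,2],[10,50,90]).round(4),w[k,:2].mean(0).round(4))
k=(np.hypot(d[:,0],d[:,1])<.026)&(w[:,2]>.05)&(w[:,2]<.145); print(vert(w[k],.016,c,.02))
cv2.imwrite('pics/m4.png',cv2.resize(s['img'][150:370,260:480],None,fx=2.2,fy=2.2)[:,:,::-1])
```

```text
13.575 [0.5649 0.2005 0.1727] [[-0.185, 0.903, 0.388], [0.398, 0.429, -0.811], [-0.898, 0.004, -0.439]] [0.1 0.2 0.4] 0.6006050493730162 0.0
[-1.11  1.11  0.43  1.66  0.73  1.06 -0.95]
foot top 435 [0.1614 0.1655 0.1671] [0.6399 0.0384]
(array([ 0.63679722,  0.0436315 ,  0.00117584, -0.0021526 ]), np.float64(0.001054869300538581))
```

View pics/m4.png

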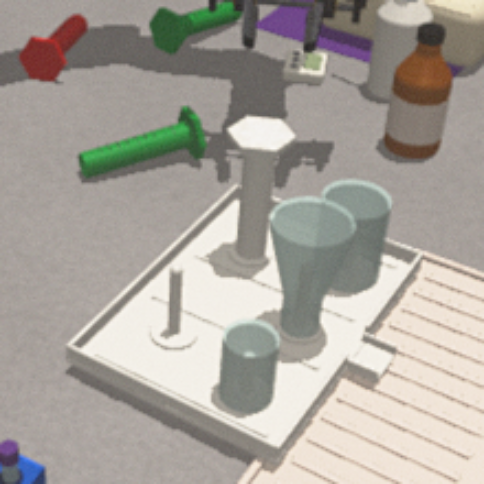

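Seated upright: foot top at z 0.166, mouth on the left peg's collar. In the crop the foot is at (260,133) and the base at (247,262). Next I'll point the tool down and go to the wedge.

Request:
{"api": "servo_tool", "payload": {
  "translation": [
    [-0.03, 0, -0.02],
    [-0.03, 0, -0.02],
    [0, 0, 0],
    [0, 0, 0],
    [0, 0, 0],
    [0, 0, 0],
    [0, 0, 0],
    [0, 0, 0],
    [0, 0, 0],
    [0, 0, 0]
  ],
  "turn": [
    [0, 0, 0],
    [0, 0, 0],
    [0, 0.16, 0],
    [0, 0.16, 0],
    [0, 0.16, 0],
    [0, 0.16, 0],
    [0, 0.16, 0],
    [0, 0.16, 0],
    [0, 0.158, 0],
    [0, 0, 0]
  ],
  "grip": 1
}}

```text
clock: 14.88
tool_pos: [0.5634, 0.1953, 0.2435]
eef_rot: [0.542, 0.84, -0.003, 0.003]
contact_force: [-0.4, 0.2, -0.9]
opening: 1.0
finger_force: 0.0
```

Run:
```python
from h import *
a=st(); print(np.round(a['q'],2)); M=Ro.from_quat(a['eef_rot']).as_matrix(); d=np.array([.392,-.271,.16])-a['tool_pos']
print('shift',M.T@d, 'y az',np.degrees(np.arctan2(M[1,1],M[0,1])), 'tilt fix',M.T@np.cross(M[:,2],[0,0,-1]))
```

```text
14.875 [0.5634 0.1953 0.2435] [[-0.411, 0.911, 0.003], [0.911, 0.411, -0.008], [-0.009, -0.001, -1.0]] [-0.4  0.2 -0.9] 0.9995232592378136 0.0
[-0.34  0.64 -0.13  1.65  0.11  0.86 -0.09]
shift [-0.35375006 -0.34795544  0.08680395] y az 24.29235353342015 tilt fix [-0.00062502  0.00862736  0.        ]
```

Request:
{"api": "servo_tool", "payload": {
  "translation": [
    [-0.02, -0.02, 0],
    [-0.039, -0.039, 0],
    [-0.039, -0.039, 0],
    [-0.039, -0.039, 0],
    [-0.039, -0.039, 0.01],
    [-0.039, -0.039, 0.015],
    [-0.039, -0.038, 0.015],
    [-0.039, -0.038, 0.015],
    [-0.039, -0.038, 0.015],
    [-0.022, -0.02, 0.015]
  ],
  "turn": [
    [0, 0.0086, 0],
    [0, 0, 0],
    [0, 0, 0],
    [0, 0, 0],
    [0, 0, 0],
    [0, 0, 0],
    [0, 0, 0],
    [0, 0, 0],
    [0, 0, 0],
    [0, 0, 0]
  ]
}}

```text
clock: 16.12
tool_pos: [0.3928, -0.2663, 0.1563]
eef_rot: [0.538, 0.843, -0.0, -0.002]
contact_force: [-0.5, 0.4, 0.7]
opening: 0.997
finger_force: 0.0
```

Request:
{"api": "servo_tool", "payload": {
  "translation": [
    [0, 0, 0],
    [0, 0, 0],
    [0, 0, 0],
    [0, 0, 0],
    [0, 0, 0],
    [0, 0, 0],
    [0, 0, 0]
  ],
  "turn": [
    [0, 0, -0.158],
    [0, 0, -0.158],
    [0, 0, -0.158],
    [0, 0, -0.158],
    [0, 0, -0.158],
    [0, 0, -0.158],
    [0, 0, 0]
  ]
}}

```text
clock: 17.0
tool_pos: [0.3946, -0.2637, 0.1568]
eef_rot: [0.093, 0.996, 0.002, -0.001]
contact_force: [-0.4, -0.2, 0.1]
opening: 1.001
finger_force: 0.0
```

Run:
```python
from h import *
a=st(); print(np.round(a['q'],2)); M=Ro.from_quat(a['eef_rot']).as_matrix()
s=snap('wrist','w5'); w=cloud(s); hsv=cv2.cvtColor(s['img'],cv2.COLOR_RGB2HSV)
m=(hsv[...,1]>90)&(hsv[...,0]<25)&(w[...,2]>.001)&(w[...,2]<.04)&(np.hypot(w[...,0]-.43,w[...,1]+.28)<.13)
n,lab,sts,_=cv2.connectedComponentsWithStats(m.astype(np.uint8)); i=1+np.argmax(sts[1:,4]); p=w[lab==i]
print(len(p),sts[i],'zmax',np.percentile(p[:,2],98))
e=np.linalg.svd(p[:,:2]-p[:,:2].mean(0),full_matrices=False)[2]; c=p[:,:2].mean(0)
if e[0,0]<0:e=-e
l=(p[:,:2]-c)@np.c_[e[0],[-e[0,1],e[0,0]]]; print(c.round(4),e[0].round(4),'yaw',np.degrees(np.arctan2(e[0,1],e[0,0])),l.min(0),l.max(0))
for q in np.arange(l[:,0].min(),l[:,0].max(),.02):
    k=(l[:,0]>=q)&(l[:,0]<q+.02); print(q.round(3),np.median(p[k,2]).round(4),np.percentile(l[k,1],[.5,99.5]).round(4))
(cc,sz,an)=cv2.minAreaRect((p[:,:2]*1000).astype(np.float32)); print(cc,sz,an)
```

```text
17.0 [ 0.3946 -0.2637  0.1568] [[-0.983, 0.185, -0.002], [0.185, 0.983, 0.004], [0.003, 0.003, -1.0]] [-0.4 -0.2  0.1] 1.0013389911879955 0.0
[ 0.77  0.67 -0.44  2.08  0.56  0.52  1.31]
8212 [ 279  205   57  158 8212] zmax 0.03047616540704713
[ 0.438  -0.2815] [ 0.9836 -0.1803] yaw -10.387168106468884 [-0.06429361 -0.02254205] [0.09114118 0.02228685]
-0.064 0.0292 [-0.0218  0.0218]
-0.044 0.0294 [-0.0218  0.0219]
-0.024 0.0261 [-0.022   0.0222]
-0.004 0.0214 [-0.022   0.0219]
0.016 0.0168 [-0.022   0.0222]
0.036 0.0121 [-0.0222  0.0218]
0.056 0.0075 [-0.0223  0.0221]
0.076 0.0034 [-0.0219  0.0217]
(451.14752197265625, -284.086669921875) (44.82413864135742, 155.42697143554688) 79.58821105957031
```

View pics/w5.png

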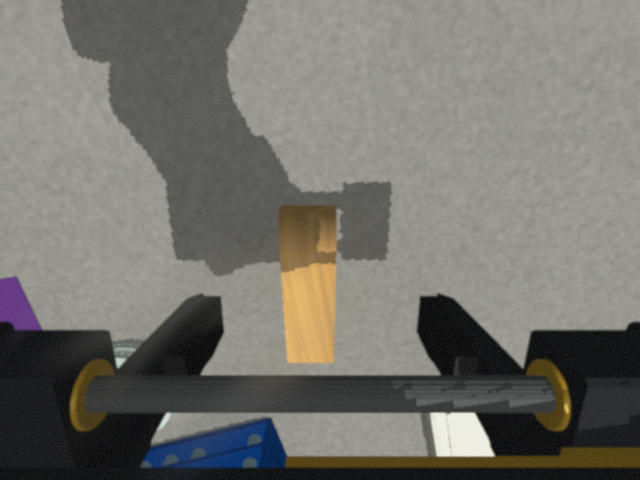

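The wrist view shows the wedge at (285–335, 205–362), lined up with the tool and about 10 mm to one side of centre. I'll correct that, descend and grip.

Request:
{"api": "servo_tool", "payload": {
  "translation": [
    [0.0007, -0.0099, 0],
    [0, 0, 0.025],
    [0, 0, 0.03],
    [0, 0, 0.03],
    [0, 0, 0.03],
    [0, 0, 0.02],
    [0, 0, 0.01],
    [0, 0, 0.004],
    [0, 0, 0]
  ],
  "turn": [
    [0, 0, 0],
    [0, 0, 0],
    [0, 0, 0],
    [0, 0, 0],
    [0, 0, 0],
    [0, 0, 0],
    [0, 0, 0],
    [0, 0, 0],
    [0, 0, 0]
  ]
}}

```text
clock: 18.18
tool_pos: [0.3922, -0.2744, 0.0085]
eef_rot: [0.093, 0.996, 0.002, -0.0]
contact_force: [0.8, -0.6, -0.9]
opening: 0.998
finger_force: 0.0
```

Request:
{"api": "servo_tool", "payload": {
  "translation": [
    [0, 0, 0],
    [0, 0, 0],
    [0, 0, 0],
    [0, 0, 0],
    [0, 0, 0],
    [0, 0, 0]
  ],
  "turn": [
    [0, 0, 0],
    [0, 0, 0],
    [0, 0, 0],
    [0, 0, 0],
    [0, 0, 0],
    [0, 0, 0]
  ],
  "grip": 0.3,
  "grip_force": 50
}}

```text
clock: 18.92
tool_pos: [0.392, -0.274, 0.0083]
eef_rot: [0.093, 0.996, 0.002, -0.0]
contact_force: [-0.5, 0.4, 2.5]
opening: 0.508
finger_force: 49.9
```

Request:
{"api": "servo_tool", "payload": {
  "translation": [
    [0, 0, -0.01],
    [0, 0, -0.01],
    [0.0025, 0.0395, 0],
    [0.0025, 0.0395, 0],
    [0.0025, 0.0395, 0],
    [0.0025, 0.0395, 0],
    [0.0025, 0.0395, 0],
    [0.0025, 0.0395, 0],
    [0, 0, 0],
    [0, 0, 0]
  ],
  "turn": [
    [0, 0, 0],
    [0, 0, 0],
    [0, 0, 0],
    [0, 0, 0],
    [0, 0, 0],
    [0, 0, 0],
    [0, 0, 0],
    [0, 0, 0],
    [0, 0, -0.11],
    [0, 0, -0.11]
  ]
}}

```text
clock: 20.18
tool_pos: [0.4184, -0.085, 0.0316]
eef_rot: [-0.019, 1.0, 0.002, -0.004]
contact_force: [-1.1, 0.4, -1.7]
opening: 0.51
finger_force: 49.9
```

Request:
{"api": "servo_tool", "payload": {
  "translation": [
    [0, 0, 0.005],
    [0, 0, 0.005],
    [0, 0, 0.005],
    [0, 0, 0.003],
    [0, 0, 0]
  ],
  "turn": [
    [0, 0, 0],
    [0, 0, 0],
    [0, 0, 0],
    [0, 0, 0],
    [0, 0, 0]
  ]
}}

```text
clock: 20.8
tool_pos: [0.4173, -0.0853, 0.0127]
eef_rot: [-0.016, 1.0, 0.003, -0.005]
contact_force: [0.1, 0.1, -1.2]
opening: 0.507
finger_force: 49.9
```

```bash
cat > wd.py <<'E'
from h import *
def wedge(tag):
    a=st(); print('q',np.round(a['q'],2))
    s=snap('top',tag); w=cloud(s); hsv=cv2.cvtColor(s['img'],cv2.COLOR_RGB2HSV)
    m=(w[...,2]>.028)&(w[...,2]<.046)&(w[...,0]>.55)&(w[...,0]<.83)&(w[...,1]<.16)&(w[...,1]>-.22)&(hsv[...,1]<40); p=w[m]
    print('rim',cv2.minAreaRect((p[:,:2]*1000).astype(np.float32)))
    x=p[:,0];print('near rim z',[np.median(p[(x<.59)&(np.abs(p[:,1]-y)<.05),2]).round(4) for y in(.07,-.03,-.14)])
    for nm in ('top','wrist'):
        t=s if nm=='top' else snap('wrist',tag+'w'); w=cloud(t); hsv=cv2.cvtColor(t['img'],cv2.COLOR_RGB2HSV)
        T=a['tool_pos']; m=(hsv[...,1]>90)&(hsv[...,0]<25)&(w[...,2]<.045)&(w[...,0]>T[0]-.04)&(w[...,0]<T[0]+.16)&(np.abs(w[...,1]-T[1])<.045)
        n,lab,sts,_=cv2.connectedComponentsWithStats(m.astype(np.uint8)); p=w[lab==1+np.argmax(sts[1:,4])] if n>1 else w[m]
        e=np.linalg.svd(p[:,:2]-p[:,:2].mean(0),full_matrices=False)[2][0]; e=e*np.sign(e[0]); l=p[:,:2]@e; k=l>np.percentile(l,99.5)
        print(nm,len(p),'yaw',np.degrees(np.arctan2(e[1],e[0])).round(2),'tip',l.max().round(4),p[l>l.max()-.012].mean(0).round(4))
E
python3 - <<'E'
from wd import *
wedge('t6')
E
```

```text
20.8 [ 0.4173 -0.0853  0.0127] [[-0.999, -0.033, -0.01], [-0.033, 0.999, 0.005], [0.01, 0.006, -1.0]] [ 0.1  0.1 -1.2] 0.5069608472211952 49.924599174410105
q [ 0.27  0.94 -0.28  2.27  1.74  0.23 -0.05]
rim ((682.8837890625, -33.13511657714844), (222.24269104003906, 319.7761535644531), 2.0219967365264893)
near rim z [np.float64(0.0333), np.float64(0.0337), np.float64(0.0334)]
top 32 yaw -64.64 tip 0.3109 [ 0.5495 -0.0759  0.0066]
wrist 11578 yaw -88.2 tip 0.1244 [ 0.4127 -0.104   0.0307]
```

Request:
{"api": "servo_tool", "payload": {
  "translation": [
    [-0.0007, 0.006, 0],
    [-0.0007, 0.006, 0],
    [-0.0007, 0.006, 0],
    [-0.0007, 0.006, 0],
    [-0.0007, 0.006, 0],
    [-0.0007, 0.006, 0],
    [-0.0007, 0.006, 0],
    [-0.0004, 0.005, 0],
    [0, 0, 0],
    [0, 0, 0]
  ],
  "turn": [
    [0, -0.01, 0],
    [0, 0, 0],
    [0, 0, 0],
    [0, 0, 0],
    [0, 0, 0],
    [0, 0, 0],
    [0, 0, 0],
    [0, 0, 0],
    [0, 0, 0],
    [0, 0, 0]
  ]
}}

```text
clock: 22.15
tool_pos: [0.4211, -0.0384, 0.0132]
eef_rot: [-0.016, 1.0, 0.002, 0.0]
contact_force: [-0.4, 0.6, -0.4]
opening: 0.509
finger_force: 49.9
```

Run:
```python
from wd import *
a=st(); print('q',np.round(a['q'],2)); T=a['tool_pos']
s=snap('top','t7')
u=s['mtx']@(s['R']@np.array([.52,-.035,0])+s['t']); u=(u[:2]/u[2]).astype(int); print(u)
c=s['img'][u[1]-60:u[1]+60,u[0]-80:u[0]+80]; cv2.imwrite('pics/m7.png',cv2.resize(c,None,fx=5,fy=5,interpolation=3)[:,:,::-1]); print('crop origin',u-[80,60])
```

```text
22.15 [ 0.4211 -0.0384  0.0132] [[-0.999, -0.033, 0.0], [-0.033, 0.999, 0.005], [-0.0, 0.005, -1.0]] [-0.4  0.6 -0.4] 0.5087417628476314 49.92453910410404
q [ 0.22  0.95 -0.39  2.29  1.76  0.31 -0.18]
[326 228]
crop origin [246 168]
```

View pics/m7.png

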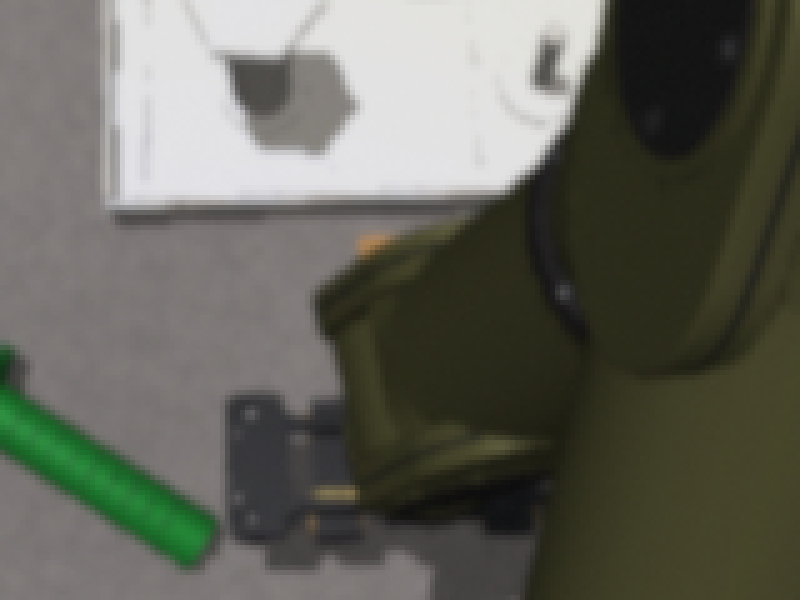

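The crop shows the wedge tip at (370,240), just short of the rack's near edge (row 210). Next I lower the wedge to the bench.

Request:
{"api": "servo_tool", "payload": {
  "translation": [
    [0, 0, 0.002],
    [0, 0, 0.001],
    [0, 0, 0.001],
    [0, 0, 0]
  ],
  "turn": [
    [0, 0, 0],
    [0, 0, 0],
    [0, 0, 0],
    [0, 0, 0]
  ]
}}

```text
clock: 22.7
tool_pos: [0.4212, -0.0381, 0.009]
eef_rot: [-0.017, 1.0, 0.003, 0.0]
contact_force: [-0.0, 0.1, -0.7]
opening: 0.506
finger_force: 49.9
```

Request:
{"api": "servo_tool", "payload": {
  "translation": [
    [0, 0, 0.0007],
    [0, 0, 0]
  ],
  "turn": [
    [0, 0, 0],
    [0, 0, 0]
  ]
}}

```text
clock: 22.95
tool_pos: [0.4212, -0.038, 0.0084]
eef_rot: [-0.017, 1.0, 0.003, 0.0]
contact_force: [-0.5, -0.6, -1.0]
opening: 0.508
finger_force: 49.9
```

Request:
{"api": "servo_tool", "payload": {
  "translation": [
    [0, 0, 0.0007],
    [0, 0, 0]
  ],
  "turn": [
    [0, 0, 0],
    [0, 0, 0]
  ]
}}

```text
clock: 23.2
tool_pos: [0.4212, -0.038, 0.0083]
eef_rot: [-0.017, 1.0, 0.003, 0.0]
contact_force: [-0.5, -0.0, 4.5]
opening: 0.51
finger_force: 49.9
```

Request:
{"api": "servo_tool", "payload": {
  "translation": [
    [-0.005, 0, 0],
    [-0.007, 0, 0],
    [-0.007, 0, 0],
    [-0.007, 0, 0],
    [-0.007, 0, 0],
    [-0.007, 0, 0],
    [-0.007, 0, 0],
    [-0.003, 0, 0],
    [0, 0, 0]
  ],
  "turn": [
    [0, 0, 0],
    [0, 0, 0],
    [0, 0, 0],
    [0, 0, 0],
    [0, 0, 0],
    [0, 0, 0],
    [0, 0, 0],
    [0, 0, 0],
    [0, 0, 0]
  ]
}}

```text
clock: 24.32
tool_pos: [0.4694, -0.0367, 0.0083]
eef_rot: [-0.017, 1.0, 0.002, -0.001]
contact_force: [-4.0, -0.6, 8.3]
opening: 0.504
finger_force: 49.9
```

Request:
{"api": "servo_tool", "payload": {
  "translation": [
    [-0.003, 0, 0],
    [-0.003, 0, 0],
    [-0.002, 0, 0],
    [0, 0, 0]
  ],
  "turn": [
    [0, 0, 0],
    [0, 0, 0],
    [0, 0, 0],
    [0, 0, 0]
  ]
}}

```text
clock: 24.82
tool_pos: [0.4769, -0.0365, 0.0083]
eef_rot: [-0.017, 1.0, 0.002, -0.001]
contact_force: [-5.7, -0.5, 9.5]
opening: 0.504
finger_force: 49.9
```

```bash
cat > rk.py <<'E'
from h import *
def rack(tag):
    a=st(); print('q',np.round(a['q'],2))
    for n in ('scene','top'):
        s=snap(n,tag+n); w=cloud(s); o=cloud(load(n)); 
        # rim heights now versus at start, via rim pixels of each picture
        for nm,ww in (('start',o),('now',w)):
            c=np.array([.6836,-.0325]); R=np.array([[.9993,.0366],[-.0366,.9993]])
            l=(ww[...,:2]-c)@R.T; z=ww[...,2]; rim=(z>.026)&(z<.05)
            f=lambda k:(np.round(np.median(z[k])*1e3,1),int(k.sum())) if k.sum()>3 else None
            print(n,nm,'near',[f(rim&(np.abs(l[...,0]+.109)<.006)&(np.abs(l[...,1]-y)<.045)) for y in(.11,0,-.11)],'far',f(rim&(np.abs(l[...,0]-.109)<.006)&(np.abs(l[...,1])<.15)),
              'floor near',[f((np.abs(l[...,0]+.085)<.012)&(np.abs(l[...,1]-y)<.02)&(z>.008)&(z<.03)) for y in(.12,.04,-.04,-.12)],'floor far',[f((np.abs(l[...,0]-.09)<.012)&(np.abs(l[...,1]-y)<.02)&(z>.008)&(z<.03)) for y in(.05,-.05)])
E
python3 - <<'E'
from rk import *
rack('r1')
E
```

```text
24.825 [ 0.4769 -0.0365  0.0083] [[-0.999, -0.033, -0.003], [-0.033, 0.999, 0.004], [0.003, 0.004, -1.0]] [-5.7 -0.5  9.5] 0.5042849230769054 49.93045834824443
q [ 0.17  0.95 -0.3   2.13  1.23  0.25  0.38]
scene start near [(np.float64(32.1), 75), (np.float64(31.6), 94), (np.float64(31.5), 118)] far (np.float64(32.8), 281) floor near [(np.float64(16.6), 91), (np.float64(17.0), 114), (np.float64(17.0), 113), (np.float64(16.9), 150)] floor far [(np.float64(17.2), 134), (np.float64(17.1), 157)]
scene now near [(np.float64(31.7), 82), (np.float64(32.2), 92), (np.float64(32.3), 105)] far (np.float64(32.7), 280) floor near [(np.float64(16.8), 60), (np.float64(17.0), 111), (np.float64(17.1), 116), (np.float64(17.0), 146)] floor far [(np.float64(17.1), 133), (np.float64(17.2), 158)]
top start near [(np.float64(33.1), 70), (np.float64(32.7), 76), (np.float64(33.3), 69)] far (np.float64(33.3), 138) floor near [(np.float64(17.2), 126), (np.float64(17.1), 131), (np.float64(17.3), 129), (np.float64(17.8), 128)] floor far [(np.float64(17.3), 100), (np.float64(17.2), 64)]
top now near [(np.float64(31.8), 70), (np.float64(34.9), 7), None] far (np.float64(32.8), 90) floor near [(np.float64(17.7), 125), (np.float64(16.9), 103), None, None] floor far [(np.float64(17.3), 105), (np.float64(17.4), 69)]
```

Request:
{"api": "servo_tool", "payload": {
  "translation": [
    [-0.003, 0, -0.0004],
    [-0.003, 0, 0],
    [-0.003, 0, 0],
    [-0.003, 0, 0],
    [0, 0, 0]
  ],
  "turn": [
    [0, 0, 0],
    [0, 0, 0],
    [0, 0, 0],
    [0, 0, 0],
    [0, 0, 0]
  ]
}}

```text
clock: 25.55
tool_pos: [0.4864, -0.0364, 0.0083]
eef_rot: [-0.017, 1.0, 0.002, -0.004]
contact_force: [-9.9, -0.5, 10.3]
opening: 0.507
finger_force: 49.9
```

```bash
python3 - <<'E' | grep -v start
from rk import *
rack('r2')
E
```

```text
25.55 [ 0.4864 -0.0364  0.0083] [[-0.999, -0.033, -0.007], [-0.033, 0.999, 0.003], [0.007, 0.004, -1.0]] [-9.9 -0.5 10.3] 0.5065062212635634 49.92450814694166
q [ 0.2   0.96 -0.35  2.09  1.16  0.31  0.45]
scene now near [(np.float64(33.0), 84), (np.float64(33.0), 101), (np.float64(33.4), 130)] far (np.float64(32.8), 265) floor near [(np.float64(18.2), 60), (np.float64(18.6), 116), (np.float64(18.4), 117), (np.float64(18.4), 155)] floor far [(np.float64(17.1), 137), (np.float64(17.1), 158)]
top now near [(np.float64(33.6), 82), None, None] far (np.float64(33.0), 121) floor near [(np.float64(18.7), 127), (np.float64(18.6), 89), None, None] floor far [(np.float64(17.5), 106), (np.float64(17.1), 70)]
```

Request:
{"api": "servo_tool", "payload": {
  "translation": [
    [-0.003, 0, -0.0003],
    [-0.003, 0, 0],
    [-0.003, 0, 0],
    [-0.003, 0, 0],
    [-0.002, 0, 0],
    [0, 0, 0],
    [0, 0, 0]
  ],
  "turn": [
    [0, -0.004, 0],
    [0, 0, 0],
    [0, 0, 0],
    [0, 0, 0],
    [0, 0, 0],
    [0, 0, 0],
    [0, 0, 0]
  ]
}}

```text
clock: 26.52
tool_pos: [0.5014, -0.0359, 0.0083]
eef_rot: [-0.017, 1.0, 0.002, -0.001]
contact_force: [-8.0, -0.0, 6.0]
opening: 0.502
finger_force: 49.9
```

```bash
python3 - <<'E' | grep -v start
from rk import *
rack('r3')
s=load('r3scene'); cv2.imwrite('pics/m8.png',cv2.resize(s['img'][150:390,180:480],None,fx=2.5,fy=2.5)[:,:,::-1])
E
```

```text
26.525 [ 0.5014 -0.0359  0.0083] [[-0.999, -0.033, -0.002], [-0.033, 0.999, 0.004], [0.002, 0.004, -1.0]] [-8. -0.  6.] 0.5023325932757028 49.920168332755566
q [ 0.22  0.97 -0.39  2.05  1.12  0.35  0.5 ]
scene now near [(np.float64(35.8), 94), (np.float64(35.3), 126), (np.float64(35.5), 146)] far (np.float64(32.4), 254) floor near [(np.float64(21.5), 68), (np.float64(21.1), 119), (np.float64(21.4), 122), (np.float64(21.4), 148)] floor far [(np.float64(17.2), 140), (np.float64(17.1), 171)]
top now near [(np.float64(36.9), 94), None, None] far (np.float64(31.3), 135) floor near [(np.float64(21.2), 131), (np.float64(21.7), 57), None, None] floor far [(np.float64(17.3), 109), (np.float64(17.2), 73)]
```

View pics/m8.png

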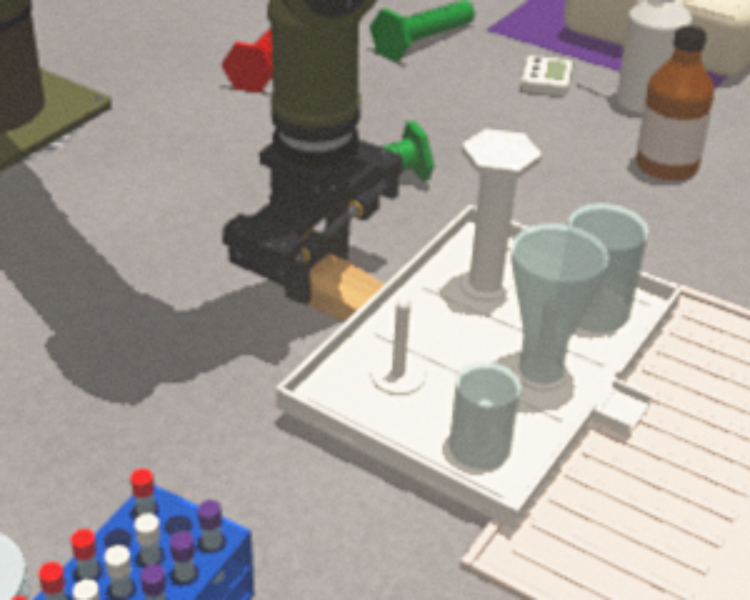

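The picture shows the wedge in the gripper at (345,285), under the near edge. The near side is up about 4 mm evenly, the far side is unchanged, and the cylinder and glassware are in place. I'm handing in.

Request:
{"api": "servo_tool", "payload": {
  "translation": [
    [0, 0, 0],
    [0, 0, 0],
    [0, 0, 0],
    [0, 0, 0]
  ],
  "turn": [
    [0, 0, 0],
    [0, 0, 0],
    [0, 0, 0],
    [0, 0, 0]
  ]
}}

```text
clock: 27.12
tool_pos: [0.5014, -0.0359, 0.0083]
eef_rot: [-0.017, 1.0, 0.002, -0.001]
contact_force: [-8.3, 0.0, 6.0]
opening: 0.508
finger_force: 49.9
```

```bash
python3 -c "
from plant import r
print(r.finish_job())"
```

```text
the job is handed in; nothing more can be done
None
```

The job is handed in at 27 s: the cylinder is upside down, fully lowered on the left near peg, and the gripped wedge holds both near feet about 4 mm off the bench with the far side still down; the hand-in gave no verdict.

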